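# Rake finishing stones even on the tray bed

### The arm

A 7-joint arm with a two-finger parallel gripper is mounted at the origin on the work surface. World frame = base frame: x ahead of the robot, y to its left, z up, the work surface at z = 0. Lengths are in mm, angles in rad, forces in N, time in s.
With the tool pointing down it reaches from about 350 to 900 mm from the base axis. Payload 7.2 kg.
Tool frame: the origin (TCP) lies between the finger pads; the fingertips stand 19 mm ahead of it and the grasp point (between the pads) is the TCP (tcp_to_tips is the distance from the TCP to the fingertips, in mm); z points along the fingers, y is the line along which they close (so a half turn about z gives the same grasp; the last joint's range is limited). The gripper opens to 88 mm and grips with 3 to 60 N. Pads are 20 mm wide; open, the fingers measure 115 mm over their backs; the gripper's body (75 mm by 178 mm) begins 61 mm behind the grasp point.
Start: joints at [1.123, 0.411, -0.013, 1.596, 0.006, 1.134, -0.082], TCP at [231.698, -580.469, 241.653] pointing down, gripper open.
Joint ranges: [-2.95, 2.95], [-0.29, 1.99], [-1.47, 1.44], [0.14, 2.54], [-1.03, 4.17], [0.13, 1.85], [-2.86, 2.86]. Speed limits (rad/s): [2.39, 2.39, 3.01, 3.01, 3.14, 3.14, 3.14].

### API

Orientations are given as a unit quaternion [w, x, y, z].
In Python, from bench import read_state, snapshot, calibration, sign_off, tcp_to_tips gives the robot as it stands.
- The arm moves only by the shell command python3 -m inch 'ROWS' [FORCE]. ROWS is JSON, a list of rows, each a list of 3 entries, a list of its own where there are three numbers: the turn, a rotation vector about the tool's x, y, z in degrees, then the shift along the tool's x, y, z in units of 60 mm (1.0 is 60 mm), then the opening, from 0 (shut) to 1 (fully open). In form: [[[rx, ry, rz], [tx, ty, tz], hand], ...]. A call has 1 to 8 rows; each row shifts and turns the commanded pose from where the row before left it, along the tool's axes as they then stand; what a row does not reach is not made up. A row lasts 1/8 s, in which the tool goes at most 62.5 mm and 10.7 degrees, less where a joint would pass 70% of its speed; a pose out of reach is approached as far as the arm can. A call is refused whole if a number of a shift passes 1 or a number of a turn 10.7, either way. A call with a gripper value outside its range is refused whole. The fingers move at their own pace and stop on an object; FORCE is the grip in N (left out, the last holds). Time passes only in rows, so rows that do not move let the fingers close. It gives the time, the measured TCP pose, the force, the opening and the grip force at its end, in the units of the state.
- read_state(): the state, without advancing time (a new reading comes with each control period).
- snapshot(name): name is "scene" or "side" or "wrist"; returns the picture (420x560x3 uint8, red, green, blue); there is no depth.
- calibration(name): a dict with "intrinsics" (3x3 intrinsics, pixels), "distortion" ([k1, k2, p1, p2, k3] as OpenCV has them; the pictures are not rectified), "R" (3x3) and "t" (3): a world point X has camera coordinates R X + t; the wrist camera has in their place "mount" (4x4, takes a point from camera to tool coordinates, whose origin is the TCP and whose axes are the flange's). Camera axes: x right, y down, z forward; pixel columns grow to the right and rows downward; lengths in mm; the calibration is good to about 2 mm. A picture is of the moment at which its call begins: read the wrist's pose just before it. calibration takes no time and is no camera call.
- sign_off(): hands the job in; it is judged then, once.
The state is a dict: "time_s": time; "joint_pos": joint angles; "qvel": joint speeds; "effort": joint torques, N m; "ee_pos": TCP position; "ee_rot": TCP orientation; "force": force on the tool from outside, world axes, zero at the start; "moment": the same for the moment, N m; "finger_gap": finger opening in mm; "grip_force": force on a finger pad.
Only numpy, scipy, OpenCV 4.12 (cv2) and the standard library are available. Lean on these libraries where they do the work, as an engineer would, in place of code of your own. Each camera call takes 0.05 s, during which the arm holds its last target. There are 200 camera calls.

### The job

Nine ceramic finishing stones lie crowded at the far end of the tray. Take the rake from its stand and, pressing its teeth lightly on the sprung bed all through each pull (about 4 N, never as much as 10), rake stones towards you until they lie flat in a single layer with at least one in each of the six marked panels. Touch the stones only with the rake, lose none from the tray, hang the rake back home in its stand, let go, and leave the other things on the bench alone.

Things in the scene. Friction and masses are not known exactly. Their poses are not given: they have to be found in the camera images.
- tray: Fixed aluminium tray, 286 x 146 mm, walls 6 mm thick, 58 mm high (inside 274 x 134). Origin: centre of its underside, on the bench; x along its length from the near end (by the robot) to the far end, z up. In it a dark steel bed floats on springs; yellow lines mark it into six equal panels: cross lines at x = -45 and +45 mm, a centre line at y = 0.
- bed_mark (a point): Point fixed to the tray at x = 83, y = 0, z = 30 mm: the unloaded bed top here, give or take 4 mm. The bed slopes along x by up to 0.08 rad either way (near end up to 18 mm higher or lower): unmeasured, so feel for it. Pressed, it gives 1 mm per 3 N, up to 14 mm, and its near end yields slowly: 4 N held there tips it about 0.01 rad/s. Tray walls are rigid.
- rake: Bench rake, about 160 g, hanging upright in its stand. Origin: centre of the wooden handle. The handle lies along the rake y, 180 mm long; its middle 56 mm is a 20 x 20 mm square grip (close the fingers along the rake x), its ends are round, 14 mm across. Two necks at y = +-42 mm carry the head below. z is up. Front and back are alike.
- rake_tips (a point): Middle of the line of tooth tips, 75 mm below the middle of the grip. The steel head is 108 mm wide (y) and 6 mm thick, with seven teeth 24 mm long, 4 mm thick (x), 6 mm wide, at 17 mm pitch.
- stand: Fixed grey rake stand, base 70 x 180 x 8 mm. Origin: centre of its underside; y along the hanging handle. Two posts at y = +-74 mm end in V forks, 10 mm wide in y, whose mouths are about 38 mm wide in x and open upward (top about 108 mm above the bench). Handle ends settle into the Vs by themselves from a few mm off.
- cradle (a point): Point on the stand where the middle of the rake's grip lies when the rake hangs home: about 93 mm above the bench, midway between the forks. Axes as the stand.
- bur_block: Bystander: white block with small burs, 70 x 150 mm, 52 mm high, loose. Origin: centre of its underside.
- jar: Bystander: jar with blue label, 60 mm across, 90 mm high, loose. Origin: centre of its underside.
- bowl: Bystander: black rubber mixing bowl, 100 mm across, 55 mm high, loose. Origin: centre of its underside.
- cast: Bystander: plaster dental cast with white teeth beyond the far end of the tray, 60 mm across, 29 mm high, loose. Origin: centre of its underside.
- stone1: White ceramic finishing stone, 20 x 20 x 14 mm, about 22 g, loose on the bed. Origin: its centre; z along its 14 mm thickness. The nine start in three rows of three across the two far panels: rows at tray x about 49, 83 and 117 mm (give or take 2 mm), with a bare strip of about 7 to 14 mm between rows.
- stone2: White ceramic finishing stone, 20 x 20 x 14 mm, about 22 g, loose on the bed. Origin: its centre; z along its 14 mm thickness.
- stone3: White ceramic finishing stone, 20 x 20 x 14 mm, about 22 g, loose on the bed. Origin: its centre; z along its 14 mm thickness.
- stone4: White ceramic finishing stone, 20 x 20 x 14 mm, about 22 g, loose on the bed. Origin: its centre; z along its 14 mm thickness.
- stone5: White ceramic finishing stone, 20 x 20 x 14 mm, about 22 g, loose on the bed. Origin: its centre; z along its 14 mm thickness.
- stone6: White ceramic finishing stone, 20 x 20 x 14 mm, about 22 g, loose on the bed. Origin: its centre; z along its 14 mm thickness.
- stone7: White ceramic finishing stone, 20 x 20 x 14 mm, about 22 g, loose on the bed. Origin: its centre; z along its 14 mm thickness.
- stone8: White ceramic finishing stone, 20 x 20 x 14 mm, about 22 g, loose on the bed. Origin: its centre; z along its 14 mm thickness.
- stone9: White ceramic finishing stone, 20 x 20 x 14 mm, about 22 g, loose on the bed. Origin: its centre; z along its 14 mm thickness.

How it is judged:
By the outcome, as a careful person would: the job done as asked, in the order asked, and still so for the second after the job is handed in, with the robot touching nothing.
It also fails if it takes over 70 s, if anything falls off the work surface, if the arm or the gripper's body presses on something with over 40 N, if the wrist force passes 120 N, or if a joint passes its speed limit or range.

## Working session

There is one attempt and no reset: what is moved stays moved. The work goes in short steps, Python scripts to look and compute and a shell command to move; the robot and the scene stay as the last step left them, time stands still between calls to the robot, and variables do not carry over. Pictures are saved under pics/ and viewed, at most 10 in all, crops included, and the job is handed in when it is done.

```bash
ls; mkdir -p pics
cat > h.py <<'E'
import numpy as np, cv2, json
from bench import *
from scipy.spatial.transform import Rotation as Ro
def snap(name,fn=None):
    im=snapshot(name)
    if fn: cv2.imwrite('pics/'+fn,im[:,:,::-1])
    return im
def cam(name,s=None):
    c=calibration(name);K=np.array(c['intrinsics']);D=np.array(c['distortion'])
    if name=='wrist':
        M=np.array(c['mount']);s=s or read_state();q=s['ee_rot']
        T=np.eye(4);T[:3,:3]=Ro.from_quat([q[1],q[2],q[3],q[0]]).as_matrix();T[:3,3]=s['ee_pos']
        T=np.linalg.inv(T@M);return K,D,T[:3,:3],T[:3,3]
    return K,D,np.array(c['R']),np.array(c['t'])
def ray(c,px,z):
    K,D,R,t=c
    u=cv2.undistortPoints(np.array(px,float).reshape(-1,1,2),K,D).reshape(-1,2)
    d=np.c_[u,np.ones(len(u))]@R; o=-R.T@t
    return o+d*((z-o[2])/d[:,2])[:,None]
def proj(c,P):
    K,D,R,t=c
    return cv2.projectPoints(np.array(P,float).reshape(-1,1,3),cv2.Rodrigues(R)[0],t,K,D)[0].reshape(-1,2)
E
python3 - <<'E'
from h import *
s=read_state();print(s)
a=snap('scene','a.png');b=snap('side','b.png');w=snap('wrist')
cv2.imwrite('pics/ab.png',cv2.resize(np.hstack([a,b])[:,:,::-1],(800,300)))
for n in('scene','side'):
    K,D,R,t=cam(n);print(n,-R.T@t,R[2])
E
```

```text
pics
{'time_s': 0.0, 'joint_pos': array([ 1.12280531,  0.41192277, -0.01270613,  1.59702896,  0.00557428,
        1.13427962, -0.08219191]), 'qvel': array([-0.0019062 , -0.00013394, -0.0005986 , -0.00074191,  0.00094888,
       -0.0014334 ,  0.00173672]), 'effort': array([ 2.50787334e-04, -5.87956774e+01,  6.41950853e-01, -2.91069496e+01,
       -5.37514582e-02,  1.84401800e-02,  8.39846916e-05]), 'ee_pos': array([ 231.49877187, -580.04409817,  240.80099712]), 'ee_rot': array([-7.77300021e-04,  9.82022106e-01,  1.88764248e-01, -1.96491177e-04]), 'force': array([-0.36385094, -0.05035594, -0.45763763]), 'moment': array([0.05077115, 0.04809839, 0.00109345]), 'grip_force': 0.0, 'finger_gap': 87.67454096120683}
scene [1006.45976138 -380.73194803  781.17867018] [-0.4316134   0.44644372 -0.78383536]
side [555.09119127 773.27795518 689.6108365 ] [ 0.05568323 -0.79781782 -0.60032167]
```

View pics/a.png

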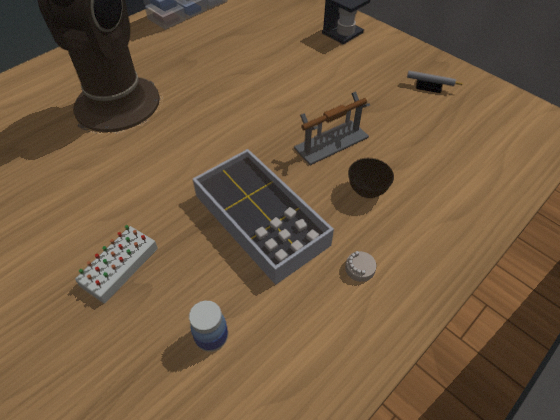

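View pics/b.png

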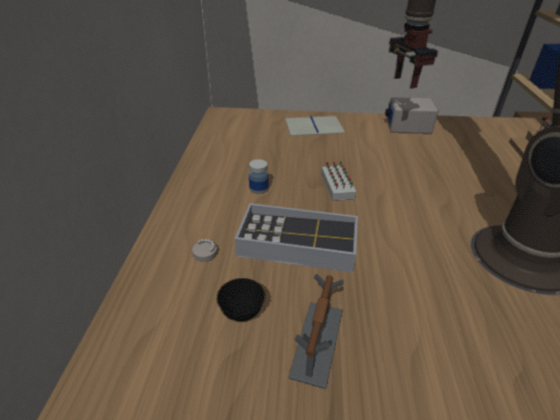

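The scene view shows the tray at about (262,215), the rake's grip at (338,113), and the stones at the tray's far end around (285,235). In the side view the tray is at (298,237) and the grip at (320,312).

Run:
```python
from h import *
A=cam('scene');B=cam('side')
print('grip scene',ray(A,[[304,123],[366,100],[338,113]],93).round())
print('grip side',ray(B,[[329,281],[313,350],[320,312]],93).round())
print('tray scene',ray(A,[[196,183],[249,154],[330,230],[275,268]],58).round())
print('tray side',ray(B,[[244,208],[357,215],[356,257],[238,236]],58).round())
a=cv2.imread('pics/a.png')[140:290,180:345];b=cv2.imread('pics/b.png')[190:390,220:370]
cv2.imwrite('pics/c.png',np.hstack([cv2.resize(a,None,fx=3,fy=3,interpolation=2),cv2.copyMakeBorder(cv2.resize(b[:150,:],None,fx=2,fy=3,interpolation=2),0,0,0,0,0)]))
```

```text
grip scene [[481. 215.  93.]
 [529. 381.  93.]
 [513. 297.  93.]]
grip side [[491. 212.  93.]
 [522. 371.  93.]
 [510. 291.  93.]]
tray scene [[424. -55.  58.]
 [439.  83.  58.]
 [705.  53.  58.]
 [690. -82.  58.]]
tray side [[703. -60.  58.]
 [410. -56.  58.]
 [425. 101.  58.]
 [702.  52.  58.]]
```

View pics/c.png

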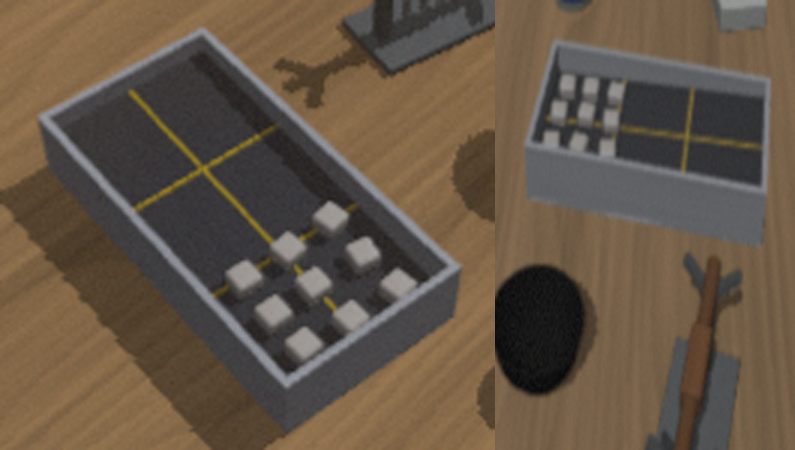

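```bash
python3 -m inch '[[[0,0,0],[0.6,-0.74,0],1],[[0,0,0],[0.6,-0.74,0],1],[[0,0,0],[0.6,-0.74,0],1],[[0,0,0],[0.6,-0.74,0],1],[[0,0,0],[0.6,-0.74,0],1],[[0,0,0],[0.6,-0.74,0],1],[[0,0,0],[0.6,-0.74,0],1],[[0,0,0],[0.6,-0.74,0],1]]'; python3 -m inch '[[[0,0,0],[0.6,-0.74,0],1],[[0,0,0],[0.6,-0.74,0],1],[[0,0,0],[0.6,-0.74,0],1],[[0,0,0],[0.6,-0.74,0],1],[[0,0,0],[0.6,-0.74,0],1],[[0,0,0],[0.6,-0.74,0],1],[[0,0,0],[0.6,-0.74,0],1],[[0,0,0],[0.6,-0.74,0],1]]'; python3 -m inch '[[[0,0,-10.6],[0,0,0],1],[[0,0,-10.6],[0,0,0],1],[[0,0,-10.6],[0,0,0],1],[[0,0,-10.6],[0,0,0],1],[[0,0,-10.6],[0,0,0],1]]'
cat > look.py <<'E'
from h import *
import sys
s=read_state();print(s['time_s'],s['ee_pos'].round(1),Ro.from_quat(np.roll(s['ee_rot'],-1)).as_matrix().round(3).tolist(),s['force'].round(1))
snap('wrist',sys.argv[1]); json.dump({k:np.array(v).tolist() for k,v in s.items()},open('s.json','w'))
E
python3 look.py w1.png
```

```text
time_s: 1.15
ee_pos: [367.7, -142.1, 241.8]
ee_rot: [0.0, 0.982, 0.189, 0.0]
force: [1.5, 0.1, 1.0]
finger_gap: 88.0
grip_force: 0.0
time_s: 2.15
ee_pos: [503.8, 294.3, 241.3]
ee_rot: [0.0, 0.982, 0.188, -0.0]
force: [0.6, -1.0, 0.5]
finger_gap: 88.0
grip_force: 0.0
time_s: 2.78
ee_pos: [503.2, 292.7, 241.4]
ee_rot: [0.0, 0.793, 0.609, -0.0]
force: [-0.5, -0.7, 0.6]
finger_gap: 87.9
grip_force: 0.0
2.775 [503.2 292.7 241.4] [[0.257, 0.966, -0.0], [0.966, -0.257, -0.0], [-0.0, -0.0, -1.0]] [-0.5 -0.7  0.6]
```

View pics/w1.png

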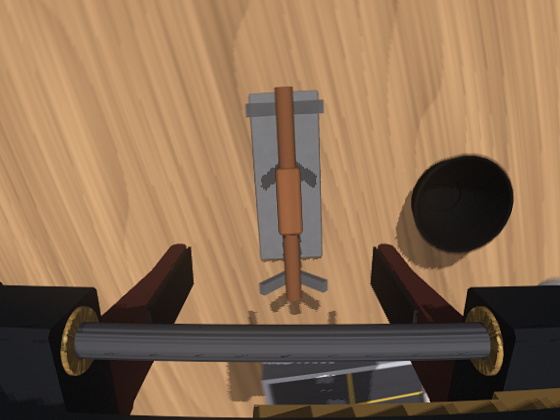

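The wrist view shows the handle running from (284,87) to (294,302), with the square grip's corners at about (277,168), (299,168), (303,234) and (279,234).

Run:
```python
from h import *
s=json.load(open('s.json'));c=cam('wrist',s)
e=ray(c,[[284,87],[294,301]],98);g=ray(c,[[277.5,168],[299.5,168],[303,234],[279,234]],103)
print(e.round(1),e.mean(0),np.linalg.norm(e[0]-e[1]),g.round(1),g.mean(0))
d=e[0]-e[1];print('handle az',np.degrees(np.arctan2(d[1],d[0])))
d=(g[0]+g[1]-g[2]-g[3])[:2];print('grip az',np.degrees(np.arctan2(d[1],d[0])))
# tray rim lines from scene: project check with candidate
A=cam('scene');B=cam('side')
def tray(cx,cy,yaw,P):
    c_,s_=np.cos(yaw),np.sin(yaw);P=np.array(P,float);return np.c_[cx+c_*P[:,0]-s_*P[:,1],cy+s_*P[:,0]+c_*P[:,1],P[:,2]]
# yellow points
for n,cc,f in(('scene',A,'a.png'),('side',B,'b.png')):
    im=cv2.imread('pics/'+f);hsv=cv2.cvtColor(im,cv2.COLOR_BGR2HSV)
    box=(slice(140,290),slice(180,345)) if n=='scene' else (slice(200,270),slice(230,365))
    sub=im[box].astype(int)
    # corners of rim: bright grey (low sat)
    m=((sub.max(2)-sub.min(2)<30)).astype(np.uint8)*255
    k,lab,st,_=cv2.connectedComponentsWithStats(m);i=1+np.argmax(st[1:,4]);ys,xs=np.where(lab==i)
    h=cv2.convexHull(np.c_[xs,ys].astype(np.int32));ap=cv2.approxPolyDP(h,4,True).reshape(-1,2)+[box[1].start,box[0].start]
    print(n,ap.tolist(),ray(cc,ap,58).round().tolist())
```

```text
[[527.5 378.8  98. ]
 [489.7 200.9  98. ]] [508.5757458  289.84142967  98.        ] 181.8261359962966 [[506.8 320.8 103. ]
 [523.6 316.4 103. ]
 [512.9 262.3 103. ]
 [493.7 267.4 103. ]] [509.24595739 291.73426926 103.        ]
handle az 77.98746069718695
grip az 77.51757287172336
scene [[331, 243], [275, 284], [199, 200], [193, 178], [247, 149], [333, 228]] [[727.0, 32.0, 58.0], [714.0, -106.0, 58.0], [465.0, -80.0, 58.0], [408.0, -51.0, 58.0], [424.0, 90.0, 58.0], [706.0, 61.0, 58.0]]
side [[357, 216], [353, 269], [235, 254], [234, 237], [249, 203]] [[410.0, -51.0, 58.0], [434.0, 140.0, 58.0], [699.0, 115.0, 58.0], [711.0, 57.0, 58.0], [693.0, -83.0, 58.0]]
```

```bash
python3 -m inch '[[[0,0,-2.7],[0,0.1,0.6],1],[[0,0,0],[0,0,0.8],1],[[0,0,0],[0,0,0.7],1],[[0,0,0],[0,0,0.37],1],[[0,0,0],[0,0,0],1],[[0,0,0],[0,0,0],0.2]]' 40; python3 -m inch '[[[0,0,0],[0,0,0],0],[[0,0,0],[0,0,0],0],[[0,0,0],[0,0,0],0],[[0,0,0],[0,0,0],0]]' 40;  python3 look.py w2.png
```

```text
time_s: 3.58
ee_pos: [509.7, 292.1, 94.9]
ee_rot: [0.0, 0.78, 0.625, 0.001]
force: [-0.1, 0.2, 0.2]
finger_gap: 81.0
grip_force: 0.0
time_s: 4.08
ee_pos: [509.1, 291.2, 93.6]
ee_rot: [0.0, 0.78, 0.626, 0.0]
force: [0.1, 0.0, -0.3]
finger_gap: 41.5
grip_force: 0.0
4.075 [509.1 291.2  93.6] [[0.217, 0.976, 0.0], [0.976, -0.217, -0.0], [0.0, 0.0, -1.0]] [ 0.1  0.  -0.3]
```

```bash
python3 -m inch '[[[0,0,0],[0,0,0],0],[[0,0,0],[0,0,0],0],[[0,0,0],[0,0,0],0],[[0,0,0],[0,0,0],0],[[0,0,0],[0,0,0],0]]' 40;  python3 -c "
from h import *
s=read_state();print({k:np.round(s[k],3) for k in('ee_pos','force','moment','finger_gap','grip_force')})"
```

```text
time_s: 4.75
ee_pos: [509.0, 291.3, 93.4]
ee_rot: [-0.0, 0.78, 0.626, -0.0]
force: [-1.0, 0.1, -1.0]
finger_gap: 19.8
grip_force: 40.0
{'ee_pos': array([508.966, 291.299,  93.404]), 'force': array([-1.001,  0.123, -1.032]), 'moment': array([-0.01 ,  0.083,  0.151]), 'finger_gap': np.float64(19.773), 'grip_force': np.float64(39.998)}
```

```bash
python3 -m inch '[[[0,0,0],[0,0,-0.4],0],[[0,0,0],[0,0,-0.7],0],[[0,0,-6.8],[0,0,-1],0],[[0,0,0],[0,0,0],0]]' 40;  python3 - <<'E'
from h import *
s=read_state();print({k:np.round(s[k],2) for k in('ee_pos','ee_rot','force','moment','finger_gap','grip_force')})
c=calibration('wrist');print(np.round(c['mount'],3),c['intrinsics'])
snap('wrist','w3.png')
# where would tool-relative teeth tips project?
M=np.array(c['mount']);C=np.linalg.inv(M)
K=np.array(c['intrinsics'])
for P in([0,0,75],[51,0,75],[-51,0,75]):
    p=C@np.r_[P,1];print(P,p.round(1),(K@p[:3]/p[2])[:2])
E
```

```text
time_s: 5.25
ee_pos: [510.7, 293.1, 223.8]
ee_rot: [0.001, 0.741, 0.671, 0.004]
force: [-0.1, -0.3, -1.7]
finger_gap: 19.4
grip_force: 40.0
{'ee_pos': array([510.68, 293.08, 223.84]), 'ee_rot': array([0.  , 0.74, 0.67, 0.  ]), 'force': array([-0.11, -0.3 , -1.73]), 'moment': array([-0.01, -0.13, -0.03]), 'finger_gap': np.float64(19.35), 'grip_force': np.float64(39.99)}
[[-1.00000e-03 -9.63000e-01 -2.71000e-01  7.42270e+01]
 [ 1.00000e+00 -0.00000e+00 -1.00000e-03 -8.00000e-02]
 [ 1.00000e-03 -2.71000e-01  9.63000e-01 -1.44032e+02]
 [ 0.00000e+00  0.00000e+00  0.00000e+00  1.00000e+00]] [[361.87049298   0.         281.6001019 ]
 [  0.         361.87049298 209.03072699]
 [  0.           0.           1.        ]]
[0, 0, 75] [  0.4  12.1 231.    1. ] [282.19005421 227.99331389]
[51, 0, 75] [  0.3 -37.  217.1   1. ] [282.17363647 147.38325676]
[-51, 0, 75] [  0.4  61.2 244.8   1. ] [282.20461818 299.501495  ]
```

View pics/w3.png

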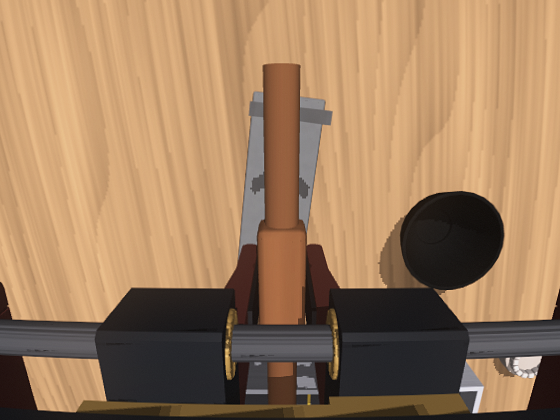

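The wrist view shows the rake held square in the fingers, its handle along column 281 from row 65 down. The teeth are hidden beneath it.

```bash
python3 -m inch '[[[0,0,0],[-0.8,0.41,0],0],[[0,0,0],[-0.8,0.41,0],0],[[0,0,0],[-0.8,0.41,0],0],[[0,0,0],[-0.8,0.41,0],0],[[0,0,0],[-0.8,0.41,0],0],[[0,0,0],[-0.8,0.4,0],0],[[0,0,0],[0,0,0],0]]' 40; python3 look.py w4.png
```

```text
time_s: 6.18
ee_pos: [626.8, -16.8, 216.4]
ee_rot: [-0.0, 0.745, 0.667, -0.002]
force: [-0.2, 1.2, -2.1]
finger_gap: 19.4
grip_force: 40.0
6.175 [626.8 -16.8 216.4] [[0.109, 0.994, -0.004], [0.994, -0.109, -0.002], [-0.003, -0.003, -1.0]] [-0.2  1.2 -2.1]
```

View pics/w4.png

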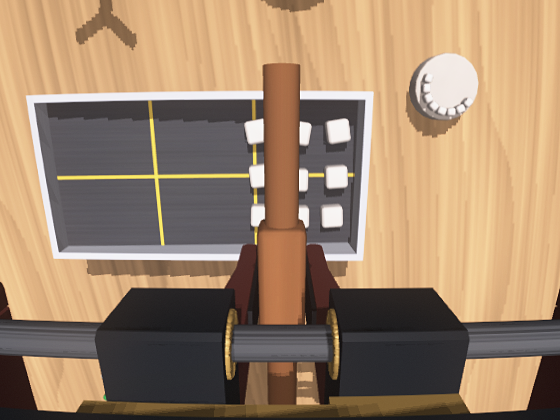

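The wrist view shows the rim's outer corners at about (28,96), (373,92), (363,260) and (53,259). The handle hides the strip between rows one and two; row 3's stones are at (338,131), (337,177) and (332,216), and row 1's left edges lie at columns 245–251.

```bash
cat > tr.py <<'E'
from h import *
s=json.load(open('s.json'));c=cam('wrist',s);im=cv2.imread('pics/w4.png')
E
python3 - <<'E'
from tr import *
P=ray(c,[[28,96],[373,92],[363,260],[53,259]],58);print(P.round(1))
cen=P.mean(0);d=P[1]+P[2]-P[0]-P[3];yaw=np.arctan2(d[1],d[0]);print(cen,yaw,np.linalg.norm(P[1]-P[0]),np.linalg.norm(P[1]-P[2]))
R=np.array([[np.cos(yaw),np.sin(yaw)],[-np.sin(yaw),np.cos(yaw)]])
loc=lambda px,z:((ray(c,px,z)[:,:2]-cen[:2])@R.T).round(1).tolist()
print('yellow x',loc([[150,101],[162,244],[253,100],[157,177],[58,178]],28))
# white mask
g=cv2.cvtColor(im,cv2.COLOR_BGR2HSV);m=((g[:,:,2]>185)&(g[:,:,1]<40)).astype(np.uint8)
m[:105]=0;m[235:]=0;m[:,:235]=0;m[:,352:]=0
k,l,st,ce=cv2.connectedComponentsWithStats(m)
for q in st[1:]:
    if q[4]>60:
        x,y,w,h,a=q;print(q,loc([[x,y+h/2],[x+w,y+h/2],[x+w/2,y],[x+w/2,y+h]],43))
E
```

```text
[[425.   92.6  58. ]
 [708.3  61.2  58. ]
 [692.8 -83.8  58. ]
 [406.3 -53.   58. ]]
[558.09494307   4.23017177  58.        ] -0.1087278007376247 285.0185775448778 145.84569508694742
yellow x [[-48.1, 67.2], [-49.2, -69.3], [44.3, 67.0], [-47.7, -1.9], [-145.5, -2.2]]
[245 119  19  25 395] [[38.0, 40.5], [54.4, 40.4], [46.5, 51.0], [46.0, 29.8]]
[327 119  24  24 480] [[108.7, 40.9], [129.5, 40.9], [118.7, 51.0], [119.5, 30.6]]
[300 122  11  23 224] [[85.5, 38.7], [95.0, 38.7], [90.1, 48.4], [90.4, 28.8]]
[249 164  15  24 305] [[40.6, 1.5], [53.9, 1.5], [47.4, 12.2], [47.0, -9.4]]
[326 165  22  23 446] [[109.0, 1.0], [128.7, 1.1], [118.5, 11.3], [119.3, -9.4]]
[299 169   9  22 192] [[85.1, -2.1], [93.1, -2.1], [88.9, 7.8], [89.2, -12.2]]
[251 205  14  21 253] [[41.4, -35.2], [54.3, -35.2], [48.1, -25.2], [47.7, -45.3]]
[322 205  21  22 426] [[106.5, -35.7], [125.8, -35.7], [115.8, -25.2], [116.6, -46.3]]
[299 206  10  22 165] [[85.4, -36.6], [94.6, -36.6], [89.9, -26.2], [90.2, -47.3]]
```

```bash
python3 -m inch '[[[0,0,0],[0.22,-0.055,0.5],0],[[0,0,0],[0,0,0.5],0],[[0,0,0],[0,0,0.4],0],[[0,0,0],[0,0,0],0],[[0,0,0],[0,0,0],0]]' 40
cat > st.py <<'E'
from h import *
s=read_state();yaw=-.1087;R=np.array([[np.cos(yaw),np.sin(yaw)],[-np.sin(yaw),np.cos(yaw)]])
m=Ro.from_quat(np.roll(s['ee_rot'],-1)).as_matrix();tip=s['ee_pos']+75*m[:,2]
print(round(s['time_s'],2),'tip tray',(R@(tip[:2]-[558.1,4.2])).round(1),'z',tip[2].round(2),'F',s['force'].round(2),'M',s['moment'].round(2),'az',np.degrees(np.arctan2(m[1,0],m[0,0])).round(2),'zax',m[:,2].round(4))
E
python3 st.py
python3 - <<'E'
from h import *
a=snap('scene');b=snap('side');w=snap('wrist','w5.png')
a=a[130:290,190:350];b=b[190:290,220:380]
o=np.hstack([cv2.resize(a,(400,400),interpolation=2),cv2.resize(b,(400,250),interpolation=2)[:,:] if 0 else cv2.copyMakeBorder(cv2.resize(b,(400,250),interpolation=2),0,150,0,0,0)])
cv2.imwrite('pics/d.png',o[:,:,::-1])
E
```

```text
time_s: 6.85
ee_pos: [624.6, 4.5, 135.9]
ee_rot: [-0.0, 0.741, 0.671, 0.0]
force: [0.6, 0.5, -1.5]
finger_gap: 19.8
grip_force: 40.0
6.85 tip tray [66.   7.6] z 60.93 F [ 0.58  0.48 -1.54] M [ 0.02 -0.13  0.03] az 84.32 zax [ 2.e-04  5.e-04 -1.e+00]
```

View pics/d.png

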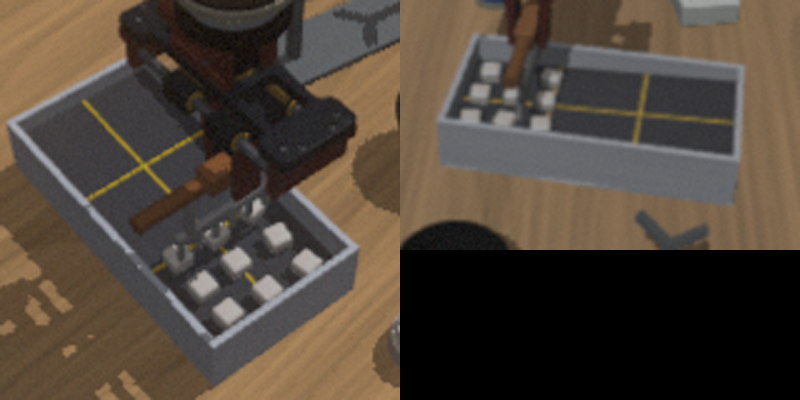

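The scene crop shows the teeth just above the strip between rows one and two. The pose has settled differently from the earlier reading, so I'll re-measure from the still picture.

View pics/w5.png

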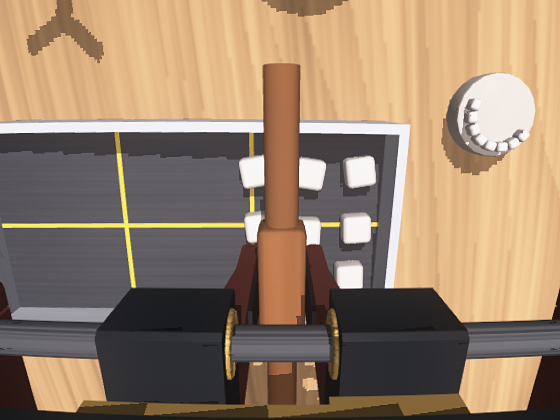

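The still view shows the far-left outer rim corner at (409,126), the side rim running from (0,123), row 1's left edges at 239–245 and row 2's right edges at about 326 and 321.

Run:
```python
from h import *
s=read_state();print(s['ee_pos'])
c=cam('wrist',s);im=cv2.imread('pics/w5.png')
P=ray(c,[[5,122.5],[409,126],[393,286]],58);print(P.round(1))
d=P[1]-P[0];yaw=np.arctan2(d[1],d[0]);e=P[1]-P[2];print('yaw',yaw,np.arctan2(e[1],e[0])-np.pi/2)
R=np.array([[np.cos(yaw),np.sin(yaw)],[-np.sin(yaw),np.cos(yaw)]])
cen=P[1,:2]-R.T@np.array([143,73]);print('cen',cen)
loc=lambda px,z:((ray(c,px,z)[:,:2]-cen)@R.T).round(1).tolist()
print('tcp',R@(s['ee_pos'][:2]-cen))
for z in(28,36):print('yellow',loc([[118,135],[132,283],[251,135],[251,180],[50,226],[180,226],[380,224]],z))
g=cv2.cvtColor(im,cv2.COLOR_BGR2HSV);m=((g[:,:,2]>185)&(g[:,:,1]<40)).astype(np.uint8)
m[:140]=0;m[290:]=0;m[:,:235]=0;m[:,378:]=0
k,l,st,ce=cv2.connectedComponentsWithStats(m)
for q in st[1:]:
    if q[4]>80:
        x,y,w,h,a=q;print(q,loc([[x,y+h/2],[x+w,y+h/2],[x+w/2,y],[x+w/2,y+h]],43))
```

```text
[625.06800203   3.8998953  136.55901983]
[[458.9  89.1  58. ]
 [708.3  59.8  58. ]
 [696.6 -46.9  58. ]]
yaw -0.11677583675418367 -0.10870510753275275
cen [557.72476921   3.96410011]
tcp [66.89206869  7.78243384]
yellow [[-48.3, 62.7], [-49.4, -51.0], [44.7, 63.5], [44.5, 32.0], [-108.8, -5.3], [-8.3, -3.3], [139.4, 0.6]]
yellow [[-44.7, 63.3], [-45.8, -46.8], [45.3, 64.1], [45.2, 33.6], [-103.2, -2.5], [-5.9, -0.6], [137.0, 3.2]]
[239 155  25  33 674] [[37.8, 40.6], [54.4, 40.8], [46.2, 51.6], [46.1, 29.5]]
[346 156  30  32 802] [[108.9, 41.4], [129.0, 41.8], [118.2, 52.2], [119.8, 30.7]]
[299 158  27  32 737] [[77.7, 39.5], [95.7, 39.8], [86.3, 50.3], [87.1, 28.8]]
[245 212  16  30 350] [[41.4, 1.8], [52.5, 2.0], [47.0, 12.7], [46.9, -9.2]]
[344 214  27  29 725] [[110.1, 1.8], [128.9, 2.1], [118.7, 12.4], [120.3, -8.8]]
[303 218  18  27 373] [[81.6, -0.8], [94.2, -0.6], [87.5, 9.1], [88.3, -10.8]]
[337 262  26  26 604] [[107.3, -33.7], [126.2, -33.5], [116.0, -23.4], [117.5, -44.0]]
```

```bash
python3 -m inch '[[[0,0,0],[-0.09,0.01,0.15],0],[[0,0,0],[0,0,0.15],0],[[0,0,0],[0,0,0.05],0],[[0,0,0],[0,0,0],0],[[0,0,0],[0,0,0],0]]'; python3 st.py
```

```text
time_s: 7.62
ee_pos: [624.8, -1.7, 114.6]
ee_rot: [0.0, 0.742, 0.671, 0.0]
force: [-0.3, 0.4, -0.7]
finger_gap: 19.8
grip_force: 40.0
7.62 tip tray [67.   1.3] z 39.61 F [-0.35  0.39 -0.66] M [-0.04 -0.05  0.02] az 84.27 zax [ 3.e-04  2.e-04 -1.e+00]
```

```bash
for i in 1; do python3 -m inch '[[[0,0,0],[0,0,0.04],0],[[0,0,0],[0,0,0.04],0],[[0,0,0],[0,0,0],0]]' >/dev/null; python3 st.py; python3 -m inch '[[[0,0,0],[0,0,0.03],0],[[0,0,0],[0,0,0],0]]'>/dev/null; python3 st.py; done
```

```text
8.0 tip tray [66.6  1. ] z 34.41 F [ 0.23  0.33 -0.82] M [-0.12 -0.1  -0.  ] az 84.26 zax [-4.e-04 -1.e-04 -1.e+00]
8.25 tip tray [66.7  1.1] z 32.72 F [-0.81 -0.18 -1.38] M [-0.07 -0.06 -0.02] az 84.26 zax [-2.e-04 -0.e+00 -1.e+00]
```

```bash
python3 -m inch '[[[0,0,0],[0,0,0.03],0],[[0,0,0],[0,0,0],0]]' >/dev/null; python3 st.py; python3 -m inch '[[[0,0,0],[0,0,0.03],0],[[0,0,0],[0,0,0],0]]'>/dev/null; python3 st.py
```

```text
8.5 tip tray [67.   1.2] z 31.16 F [-0.16  0.16 -0.29] M [-0.01 -0.05  0.04] az 84.26 zax [ 3.e-04  0.e+00 -1.e+00]
8.75 tip tray [67.   1.2] z 29.63 F [-1.    0.23  3.78] M [-0.16  0.34 -0.05] az 84.26 zax [ 4.e-04 -2.e-04 -1.e+00]
```

```bash
python3 -m inch '[[[0,0,0],[0,-0.1,-0.015],0],[[0,0,0],[0,-0.15,-0.01],0]]' >/dev/null; python3 st.py; python3 -m inch '[[[0,0,0],[0,-0.15,-0.01],0],[[0,0,0],[0,-0.15,-0.01],0]]'>/dev/null; python3 st.py
```

```text
9.0 tip tray [52.1  1.1] z 31.04 F [ 2.74 -0.04  1.28] M [-0.11 -0.68 -0.  ] az 84.25 zax [ 1.5e-03  2.0e-04 -1.0e+00]
9.25 tip tray [32.9  0.7] z 31.94 F [ 1.67 -0.42  0.26] M [-0.05 -0.59 -0.01] az 84.26 zax [-2.e-04 -2.e-04 -1.e+00]
```

```bash
python3 -m inch '[[[0,0,0],[0,-0.12,0.008],0],[[0,0,0],[0,-0.15,-0.005],0]]' >/dev/null; python3 st.py; python3 -m inch '[[[0,0,0],[0,-0.15,-0.005],0],[[0,0,0],[0,-0.15,-0.005],0]]'>/dev/null; python3 st.py
```

```text
9.5 tip tray [17.4  0.7] z 31.88 F [ 1.88 -0.31  1.35] M [-0.11 -0.72  0.01] az 84.25 zax [ 5.e-04 -0.e+00 -1.e+00]
9.75 tip tray [-1.1  0.6] z 32.37 F [2.74 1.59 0.83] M [-0.11 -0.67  0.  ] az 84.27 zax [-1.e-04 -0.e+00 -1.e+00]
```

```bash
python3 -m inch '[[[0,0,0],[0,-0.14,0.007],0],[[0,0,0],[0,-0.15,0],0]]' >/dev/null; python3 st.py; python3 -m inch '[[[0,0,0],[0,-0.15,-0.003],0],[[0,0,0],[0,-0.15,-0.003],0]]'>/dev/null; python3 st.py
```

```text
10.0 tip tray [-18.1   0.4] z 32.04 F [ 2.5  -0.47  2.62] M [-0.11 -0.8  -0.04] az 84.26 zax [ 5.e-04  0.e+00 -1.e+00]
10.25 tip tray [-36.4   0.3] z 32.33 F [ 3.47 -0.53  1.34] M [-0.18 -0.77 -0.  ] az 84.27 zax [ 0. -0. -1.]
```

```bash
python3 -m inch '[[[0,0,0],[0,-0.15,0.006],0],[[0,0,0],[0,-0.15,0.003],0]]' >/dev/null; python3 st.py; python3 -m inch '[[[0,0,0],[0,-0.15,0.003],0],[[0,0,0],[0,-0.12,0.003],0]]'>/dev/null; python3 st.py
```

```text
10.5 tip tray [-54.3   0.1] z 31.81 F [2.67 0.36 2.3 ] M [-0.13 -0.88  0.01] az 84.26 zax [ 3.e-04 -0.e+00 -1.e+00]
10.75 tip tray [-70.5  -0.1] z 31.44 F [ 2.54 -0.4   1.09] M [-0.13 -0.84  0.02] az 84.27 zax [ 1.e-04 -1.e-04 -1.e+00]
```

```bash
python3 -m inch '[[[0,0,0],[0,0.03,-0.1],0],[[0,0,0],[0,0,-0.5],0],[[0,0,0],[0,0.7,-0.1],0],[[0,0,0],[0,0.71,0],0],[[0,0,0],[0,0.71,0],0],[[0,0,0],[0,0.71,0],0],[[0,0,0],[0,0,0],0],[[0,0,0],[0,0,0],0]]' >/dev/null; python3 st.py; python3 look.py w6.png
python3 - <<'E'
from h import *
s=json.load(open('s.json'));c=cam('wrist',s);im=cv2.imread('pics/w6.png');yaw=-.1095;cen=[558,4.1]
R=np.array([[np.cos(yaw),np.sin(yaw)],[-np.sin(yaw),np.cos(yaw)]])
loc=lambda px,z:((ray(c,px,z)[:,:2]-cen)@R.T).round(1).tolist()
g=cv2.cvtColor(im,cv2.COLOR_BGR2HSV);m=((g[:,:,2]>185)&(g[:,:,1]<40)).astype(np.uint8)
k,l,st,ce=cv2.connectedComponentsWithStats(m)
for q in st[1:]:
    if 100<q[4]<1500:
        x,y,w,h,a=q;print(q,loc([[x,y+h/2],[x+w,y+h/2],[x+w/2,y],[x+w/2,y+h]],44))
E
```

```text
11.75 tip tray [99.8  1.6] z 72.45 F [-0.36  0.49 -1.41] M [-0.03 -0.08 -0.04] az 84.3 zax [-3.1e-03  4.0e-04 -1.0e+00]
11.75 [657.7  -5.  147.5] [[0.099, 0.995, -0.003], [0.995, -0.099, 0.0], [0.0, -0.003, -1.0]] [-0.4  0.5 -1.4]
[246 147  18  30 457] [[74.6, 39.7], [87.0, 39.8], [80.9, 50.0], [80.7, 29.3]]
[299 146  27  30 698] [[111.0, 40.7], [129.5, 40.9], [119.9, 51.1], [120.5, 30.4]]
[  6 148  28  28 679] [[-99.3, 39.5], [-77.4, 39.3], [-86.5, 49.4], [-90.1, 29.2]]
[ 16 202  28  26 627] [[-99.0, -0.3], [-76.4, -0.1], [-85.8, 9.8], [-89.6, -10.4]]
[299 202  23  28 540] [[111.8, 1.4], [128.3, 1.5], [119.7, 11.8], [120.4, -9.1]]
[246 207  15  26 320] [[73.9, -2.0], [84.7, -1.9], [79.4, 7.7], [79.2, -11.9]]
[ 26 254  31  28 570] [[-99.5, -43.5], [-73.5, -42.7], [-84.2, -31.3], [-88.8, -55.2]]
[  8 304 106  11 769] [[-123.8, -81.4], [-32.4, -77.5], [-75.9, -74.2], [-77.8, -84.3]]
```

```bash
python3 -m inch '[[[0,0,0],[0,0.01,0],0],[[0,0,0],[0,0,0],0]]' >/dev/null; python3 st.py
```

```text
12.05 tip tray [101.8   1.2] z 73.78 F [ 0.6   0.31 -1.77] M [-0.06 -0.03  0.03] az 84.27 zax [ 1.e-04 -5.e-04 -1.e+00]
```

```bash
python3 -m inch '[[[0,0,0],[0,-0.012,0.2],0],[[0,0,0],[0,0,0.2],0],[[0,0,0],[0,0,0.15],0],[[0,0,0],[0,0,0.05],0],[[0,0,0],[0,0,0.03],0],[[0,0,0],[0,0,0],0]]' >/dev/null; python3 st.py;  python3 -m inch '[[[0,0,0],[0,0,0.03],0],[[0,0,0],[0,0,0],0]]' >/dev/null; python3 st.py
```

```text
12.8 tip tray [101.6   1.5] z 35.74 F [-0.25 -0.1  -2.74] M [-0.05 -0.1   0.03] az 84.26 zax [ 3.e-04  0.e+00 -1.e+00]
13.05 tip tray [101.5   1.4] z 33.84 F [ 0.73 -0.28 -0.93] M [-0.06 -0.09  0.  ] az 84.26 zax [ 1.e-04 -1.e-04 -1.e+00]
```

```bash
python3 -m inch '[[[0,0,0],[0,0,0.03],0],[[0,0,0],[0,0,0],0]]' >/dev/null; python3 st.py;  python3 -m inch '[[[0,0,0],[0,0,0.025],0],[[0,0,0],[0,0,0],0]]' >/dev/null; python3 st.py
```

```text
13.3 tip tray [101.4   1.4] z 31.86 F [ 0.19  0.86 -2.21] M [-0.04 -0.07  0.01] az 84.26 zax [-2.e-04 -1.e-04 -1.e+00]
13.55 tip tray [101.5   1.4] z 30.4 F [-0.56  0.67 -2.08] M [-0.05 -0.04 -0.02] az 84.26 zax [-1.e-04  0.e+00 -1.e+00]
```

```bash
python3 -m inch '[[[0,0,0],[0,0,0.025],0],[[0,0,0],[0,0,0],0]]' >/dev/null; python3 st.py
```

```text
13.8 tip tray [101.5   1.4] z 29.25 F [-0.91  0.03  1.19] M [-0.06  0.23  0.03] az 84.26 zax [ 2.e-04 -1.e-04 -1.e+00]
```

```bash
python3 -m inch '[[[0,0,0],[0,-0.1,0.007],0],[[0,0,0],[0,-0.15,-0.005],0]]' >/dev/null; python3 st.py; python3 -m inch '[[[0,0,0],[0,-0.15,-0.004],0],[[0,0,0],[0,-0.15,-0.004],0]]'>/dev/null; python3 st.py
```

```text
14.05 tip tray [87.3  1.6] z 29.51 F [ 2.96 -1.11  1.9 ] M [-0.18 -0.84 -0.02] az 84.25 zax [ 2.5e-03  3.0e-04 -1.0e+00]
14.3 tip tray [68.3  1.1] z 29.84 F [ 2.79 -0.32  3.58] M [-0.14 -1.02 -0.05] az 84.26 zax [ 1.2e-03 -1.0e-04 -1.0e+00]
```

```bash
python3 -m inch '[[[0,0,0],[0,-0.15,-0.008],0],[[0,0,0],[0,-0.15,-0.006],0]]' >/dev/null; python3 st.py; python3 -m inch '[[[0,0,0],[0,-0.15,-0.004],0],[[0,0,0],[0,-0.15,-0.004],0]]'>/dev/null; python3 st.py
```

```text
14.55 tip tray [50.   0.9] z 30.37 F [2.84 0.25 3.35] M [-0.12 -0.96 -0.07] az 84.26 zax [ 3.e-04 -1.e-04 -1.e+00]
14.8 tip tray [31.9  0.8] z 30.73 F [ 3.26 -0.31  1.93] M [-0.11 -0.94 -0.  ] az 84.26 zax [ 1.e-04 -0.e+00 -1.e+00]
```

Good; now pull on to a tip x of about 13, then lift and look.

```bash
python3 -m inch '[[[0,0,0],[0,-0.15,-0.002],0],[[0,0,0],[0,-0.15,-0.003],0]]' >/dev/null; python3 st.py; python3 -m inch '[[[0,0,0],[0,0.03,-0.1],0],[[0,0,0],[0,0,-0.5],0],[[0,0,0],[0,0.5,-0.6],0],[[0,0,0],[0,0,-0.6],0],[[0,0,0],[0,0,-0.6],0],[[0,0,0],[0,0,0],0],[[0,0,0],[0,0,0],0],[[0,0,0],[0,0,0],0]]' >/dev/null; python3 st.py; python3 look.py w7.png
python3 - <<'E'
from h import *
s=json.load(open('s.json'));c=cam('wrist',s);im=cv2.imread('pics/w7.png');yaw=-.1095;cen=[558,4.1]
R=np.array([[np.cos(yaw),np.sin(yaw)],[-np.sin(yaw),np.cos(yaw)]])
loc=lambda px,z:((ray(c,px,z)[:,:2]-cen)@R.T).round(1).tolist()
g=cv2.cvtColor(im,cv2.COLOR_BGR2HSV);m=((g[:,:,2]>185)&(g[:,:,1]<40)).astype(np.uint8)
k,l,st,ce=cv2.connectedComponentsWithStats(m)
for q in st[1:]:
    if 60<q[4]<2500:
        x,y,w,h,a=q;print(q,loc([[x,y+h/2],[x+w,y+h/2],[x+w/2,y],[x+w/2,y+h]],44))
E
```

```text
15.05 tip tray [13.8  0.7] z 30.94 F [ 3.18 -0.41  3.8 ] M [-0.14 -0.96  0.  ] az 84.26 zax [-1.e-04  0.e+00 -1.e+00]
16.05 tip tray [45.1  0.5] z 173.18 F [ 0.66  0.34 -2.48] M [ 0.01 -0.1   0.04] az 84.27 zax [-3.2e-03 -1.0e-04 -1.0e+00]
16.05 [ 6.032e+02 -2.000e-01  2.482e+02] [[0.1, 0.995, -0.003], [0.995, -0.1, -0.0], [-0.0, -0.003, -1.0]] [ 0.7  0.3 -2.5]
[ 429   76   56   56 2162] [[181.9, 80.5], [236.4, 82.1], [205.9, 106.5], [212.1, 55.2]]
[ 300  110   93  152 1901] [[62.3, 0.4], [154.3, 1.5], [104.2, 73.5], [112.9, -80.1]]
[223 130  27  26 401] [[-12.1, 41.7], [13.7, 41.9], [1.1, 54.0], [0.6, 29.4]]
[137 135  21  21 403] [[-95.9, 39.2], [-75.2, 39.2], [-84.7, 49.2], [-86.4, 29.0]]
[350 135  21  21 382] [[109.3, 40.5], [129.5, 40.8], [118.8, 50.6], [120.0, 30.6]]
[141 175  20  20 370] [[-95.5, 0.2], [-75.2, 0.3], [-84.5, 10.3], [-86.2, -10.0]]
[348 176  19  21 360] [[109.6, 0.4], [128.4, 0.7], [118.3, 11.0], [119.7, -10.1]]
[227 180  20  20 376] [[-9.6, -4.3], [10.2, -4.1], [0.5, 5.9], [0.0, -14.4]]
[343 212  19  20 335] [[106.7, -36.2], [126.0, -36.1], [115.7, -25.6], [117.0, -46.9]]
[144 215  23  21 340] [[-96.5, -42.2], [-72.5, -41.9], [-83.4, -30.8], [-85.5, -53.5]]
[228 214  20  19 347] [[-9.7, -39.0], [10.6, -38.8], [0.7, -28.9], [0.2, -49.1]]
```

View pics/w7.png

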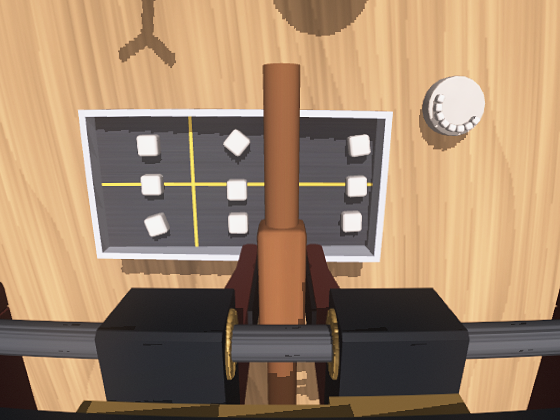

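The view shows three neat rows of three: near panels at columns 147–156, middle at about 237, far at about 355. Every panel is occupied, with the stones flat, so the rake goes home.

```bash
python3 -m inch '[[[0,0,0],[0.78,-0.338,0],0],[[0,0,0],[0.78,-0.338,0],0],[[0,0,0],[0.78,-0.338,0],0],[[0,0,0],[0.78,-0.338,0],0],[[0,0,0],[0.78,-0.338,0],0],[[0,0,0],[0.78,-0.338,0],0],[[0,0,6.8],[0,0,0],0],[[0,0,0],[0,0,0],0]]' >/dev/null; python3 -m inch '[[[0,0,0],[0,0,0],0],[[0,0,0],[0,0,0],0],[[0,0,0],[0,0,0],0]]'
cat > home.py <<'E'
from h import *
s=read_state();m=Ro.from_quat(np.roll(s['ee_rot'],-1)).as_matrix()
print(s['time_s'],s['ee_pos'].round(1),'need tool',(m.T@(np.array([509,291.3,93.4])-s['ee_pos'])/60).round(3),'rz',77.45-np.degrees(np.arctan2(m[1,0],m[0,0])),s['force'].round(2),s['finger_gap'])
E
python3 home.py
```

```text
time_s: 17.48
ee_pos: [511.5, 291.0, 249.9]
ee_rot: [0.0, 0.78, 0.625, -0.0]
force: [0.3, -0.2, -2.3]
finger_gap: 19.3
grip_force: 40.0
17.475 [511.5 291.  249.9] need tool [-0.004 -0.042  2.608] rz 0.012584995932300558 [ 0.29 -0.24 -2.27] 19.327202014728982
```

```bash
python3 -m inch '[[[0,0,0],[-0.004,-0.04,0.6],0],[[0,0,0],[0,0,0.8],0],[[0,0,0],[0,0,0.5],0],[[0,0,0],[0,0,0.2],0],[[0,0,0],[0,0,0],0],[[0,0,0],[0,0,0],0],[[0,0,0],[0,0,0],0]]' >/dev/null; python3 home.py
```

```text
18.35 [509.4 292.4 125.3] need tool [-0.02  -0.004  0.531] rz -0.002099761316344484 [-1.13 -0.3  -1.02] 19.73061644600509
```

```bash
python3 -m inch '[[[0,0,0],[-0.015,-0.004,0.2],0],[[0,0,0],[0,0,0.15],0],[[0,0,0],[0,0,0.1],0],[[0,0,0],[0,0,0.05],0],[[0,0,0],[0,0,0.01],0],[[0,0,0],[0,0,0],0],[[0,0,0],[0,0,0],0]]' >/dev/null; python3 home.py
```

```text
19.225 [508.7 291.   93.5] need tool [0.006 0.004 0.002] rz -0.005588835857508911 [ 2.41 -0.89 -0.42] 20.027822213712636
```

```bash
python3 -m inch '[[[0,0,0],[0,0,0],0.3],[[0,0,0],[0,0,0],0.4],[[0,0,0],[0,0,0],0.7],[[0,0,0],[0,0,0],0.9],[[0,0,0],[0,0,0],1],[[0,0,0],[0,0,0],1],[[0,0,0],[0,0,0],1],[[0,0,0],[0,0,0],1]]'; python3 -m inch '[[[0,0,0],[0,0,-0.3],1],[[0,0,0],[0,0,-0.6],1],[[0,0,0],[0,0,-0.8],1],[[0,0,0],[0,0,-0.8],1],[[0,0,0],[0,0,0],1],[[0,0,0],[0,0,0],1]]'; python3 look.py w8.png
```

```text
time_s: 20.23
ee_pos: [508.4, 291.1, 93.4]
ee_rot: [-0.0, 0.78, 0.626, 0.0]
force: [-0.7, 0.2, -0.4]
finger_gap: 87.2
grip_force: 0.0
time_s: 20.98
ee_pos: [508.3, 290.8, 243.7]
ee_rot: [0.0, 0.78, 0.626, 0.0]
force: [-0.3, -0.3, -0.1]
finger_gap: 87.9
grip_force: 0.0
20.975 [508.3 290.8 243.7] [[0.217, 0.976, 0.001], [0.976, -0.217, -0.0], [-0.0, 0.001, -1.0]] [-0.3 -0.3 -0.1]
```

View pics/w8.png

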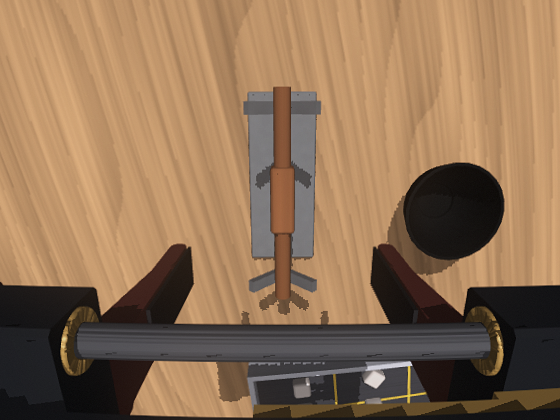

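The rake hangs home: the handle runs along column 283 from row 87 to 298, resting in both forks, and the gripper is clear. I'm handing in.

```bash
python3 -c "
from bench import *
print(sign_off())"
```

```text
the job is handed in; nothing more can be done
None
```

I raked the nine stones into three rows of three, flat with at least one in each of the six panels, hung the rake home in its stand, let go and signed off at about 21 s; sampled tooth pressure read about 2 to 5 N, and the hand-in gave no verdict.

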